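Chuck a countersink in a bench collet block

ROBOT

A 6-joint arm with a two-finger parallel gripper is mounted at the origin on the work surface. World frame = base frame: x ahead of the robot, y to its left, z up, the work surface at z = 0. Lengths are in m, angles in rad, forces in N, time in s.
With the tool pointing down it reaches from about 0.325 to 0.775 m from the base axis. Payload 5.5 kg.
Tool frame: the origin (TCP) lies on the centre line of the jaws, within the pads' length; the fingertips stand robot.tips_ahead ahead of it and the grasp point (between the pads) lies 11 mm behind it (robot.tips_ahead is the distance from the TCP to the fingertips, in m); y points along the fingers, z is the direction in which the jaws open and shut, and the axes are right-handed (so a half turn about y gives the same grasp; the last joint's range is limited). The gripper opens to 88 mm and grips with 3 to 60 N. Pads are 20 mm wide; open, the fingers measure 115 mm over their backs; the gripper's body (75 mm by 178 mm) begins 61 mm behind the grasp point.
Start: joints at [1.11, 0.091, 1.231, -0, 1.82, -0.057], TCP at [0.236, 0.552, 0.231] pointing down, gripper open.
Joint ranges: [-2.87, 2.87], [-0.86, 2.18], [0.17, 2.46], [-1.51, 4.65], [0.06, 2.69], [-2.65, 2.65]. Speed limits (rad/s): [2.57, 2.57, 3.01, 3.14, 3.14, 3.14].

INTERFACE

Orientations are given as a rotation vector (axis times angle).
In Python, from bench import robot gives the robot as it stands.
- The arm moves only by the tool move_arm, never from a script. Its argument "motion" is a list of rows, each a list of 2 entries, a list of its own where there are three numbers: the shift along the tool's x, y, z in m, then the turn about the tool's y in degrees. A call has exactly 8 rows; each row is the pose to reach, as a shift and turn from the pose measured when the call began, along the tool's axes at that moment; what a row does not reach only later rows make up. A row lasts 1/10 s, in which the tool goes at most 50 mm and 8.59 degrees, less where a joint would pass 70% of its speed; a pose out of reach is approached as far as the arm can. A call with a gripper value outside its range is refused whole. "jaw" is the opening in per cent of the stroke, from 0 (shut) to 100 (fully open), set as the call begins (left out, the last holds). The fingers move at their own pace and stop on an object; "newtons" is the grip in N (left out, the last holds). Time passes only in rows, so rows that repeat a pose let the fingers close, or fill a call up. It gives the time, the measured TCP pose, the force and the opening at its end, in the units of the state.
- robot.observe(): the state, without advancing time (a new reading comes with each control period).
- robot.snapshot(name): name is "side" or "top"; returns a dict with "color" (400x640x3 uint8, red, green, blue), "intrinsics" (3x3 intrinsics, pixels), "eye" and "attitude" of the camera in the world. Camera axes: x right, y down, z forward; pixel columns grow to the right and rows downward; lengths in m; the calibration is good to about 2 mm. A picture is of the moment at which its call begins. There is no depth.
- robot.job_done(): hands the job in, once; it reports no verdict.
The state is a dict: "time": time; "q": joint angles; "dq": joint speeds; "joint_torque": joint torques, N m; "position": TCP position; "ee_rot": TCP orientation; "ft_force": force on the tool from outside, world axes, zero at the start; "wrist_torque": the same for the moment, N m; "grip_width": finger opening in m.
Only numpy, scipy, OpenCV 4.12 (cv2) and the standard library are available. Lean on these libraries where they do the work, as an engineer would, in place of code of your own. Each camera call takes 0.05 s, during which the arm holds its last target. There are 200 camera calls.

TASK

Take the countersink (the cutter whose head ends in a cone) out of the wooden stand and set its shank fully home in the collet of the block, gently. Then turn the round knurled nut clockwise, seen from above, until the collet grips the shank firmly; stop when it is hand-tight, do not force it. Leave the other things where they are.

Things in the scene. Friction and masses are not known exactly. Their poses are not given: they have to be found in the camera images.
- countersink: Steel countersink, 86 mm tall, standing upright in the wooden stand, shank down. Origin: centre of the shank's lower end; its z runs along the tool to the cone. Shank 12 mm in diameter and 52 mm long with a 3 mm chamfer at the foot; above it a plain dark cylinder 22 mm in diameter from 52 to 78 mm above the origin (grip here), then a cone to 86 mm. 0.1 to 0.19 kg.
- endmill: Another cutter in the stand, not wanted: same shank, head a plain flat-topped cylinder 22 mm in diameter from 52 to 86 mm. Origin as for the countersink.
- ball_burr: Another cutter in the stand, not wanted: same shank, head a 26 mm ball, top at 87 mm. Origin as for the countersink.
- rack: Fixed light wooden block 60 x 150 x 40 mm (x, y, z). Origin: centre of its underside. Three blind holes in a row along its own y axis at y = -48, 0, +48 mm, 30 mm deep; the cutters stand in them in any order, so free room for fingers is on the block's own +x and -x sides of a head.
- holder: Fixed square steel collet block, 44 mm square and 66 mm tall, on a bolted flange 90 x 90 x 12 mm. Origin: centre of the underside, z up. On it sits a round nut, from 66 to 92 mm height, with three brass collet jaws inside. The nut and the jaws belong to it.
- mouth (a point): Centre of the nut's top face, 92 mm over the table. The opening in the nut is 28 mm wide; the three jaws in it, with sloped tops 4 to 7 mm below the nut's top, leave an opening of 13.5 to 17 mm for the 12 mm shank. Below them, from 66 mm height down, a bore of 13.2 mm with a chamfered mouth guides the shank.
- screwdriver: Screwdriver lying on the bench, bystander.
- washer: Steel washer 32 mm wide, 5 mm thick, lying on the bench, bystander.
- spanner: Spanner lying on the bench, bystander.
- paper_cup: Paper cup 85 mm tall, bystander.
- oil_can: Blue can 130 mm tall, bystander.
- bar_stock: Piece of aluminium bar, 32 mm thick, 50 mm tall, standing, bystander.
- nut_mid (a point): Centre of the round knurled steel nut (50 mm wide, 26 mm tall, grip at any yaw); fixed to the block. Clockwise from above tightens, jaws close 3 mm per rad; it stays where left. Drag 0.3 N m (either sign once stopped); the jaws meet the shank after 0.25 to 0.85 rad (differs each time), then torque climbs by about 2.4 N m per rad: firm at a total of 0.55 to 0.8 N m, overtight above 0.95.
- stop: Steel bottom of the bore, fixed in the block; origin at the centre of its upper face, 42 mm over the table, 50 mm below the mouth. Home means the shank's end (the countersink's origin) stands on it: the head's underside is then 2 mm above the nut's top.

How it is judged:
On the way, in this order (a step that is already met when the one before it is completed fails the run):
1. the countersink's shank is fully home in the collet, collet still loose (z of countersink in the frame of stop below 0.003 m and horizontal distance between countersink and stop below 0.003 m and angle between countersink's own z axis and vertical below 0.09 rad and contact force between countersink and holder below 50 N), for 0.2 s.
2. the nut has been turned until the jaws grip the shank (contact force between countersink and holder above 60 N), for 0.2 s.
At the end, for the whole second after the job is handed in: The countersink stands upright in the collet (within 0.06 rad), its shank's end within 3 mm of the bottom of the bore and within 2 mm of its axis, at rest, and the jaws together press on the shank with more than 60 N (about 20 N each) (z of countersink in the frame of stop below 0.003 m and horizontal distance between countersink and stop below 0.002 m and angle between countersink's own z axis and vertical below 0.06 rad and linear speed of countersink below 0.02 m/s and contact force between countersink and holder above 60 N); the robot touches nothing.
It fails at once if the collet is overtightened: its jaws together press on the shank with more than 300 N (contact force between countersink and holder above 300 N).
It fails at once if the shank is rammed onto the bottom of the bore with more than 40 N (contact force between countersink and stop above 40 N).
It fails at once if another cutter is moved by more than 15 mm (distance of any of endmill, ball_burr from where it was at the start of the episode above 0.015 m).
It fails at once if a bystander is moved by more than 30 mm (distance of any of screwdriver, washer, spanner, paper_cup, oil_can, bar_stock from where it was at the start of the episode above 0.03 m).
It also fails if it takes over 72 s, if anything falls off the work surface, if the arm or the gripper's body presses on something with over 40 N, if the wrist force passes 120 N, or if a joint passes its speed limit or range.

## Working session

There is one attempt and no reset: what is moved stays moved. The work goes in short steps, Python scripts to look and compute and a tool call to move; the robot and the scene stay as the last step left them, time stands still between calls to the robot, and variables do not carry over. Pictures are saved under pics/ and viewed, about 8 in all and at most 12, crops included, and the job is handed in when it is done.

Besides the shell and the picture viewer there is one more tool, called after "Call:" in YAML: its name, and indented under it one key for each argument. move_arm: Moves the arm, as the interface text tells. Its arguments: {"type":"object","properties":{"motion":{"type":"array","items":{"type":"array"}},"jaw":{"type":"number"},"newtons":{"type":"number"}},"required":["motion"]}

```bash
mkdir -p pics; ls; python3 - <<'E'
from bench import robot
import cv2,numpy as np
np.set_printoptions(precision=4,suppress=True)
for n in("side","top"):
    s=robot.snapshot(n);cv2.imwrite(f"pics/{n}0.png",s["color"][:,:,::-1]);print(n,s["intrinsics"],s["eye"],s["attitude"])
print(robot.observe(),robot.tips_ahead)
E
```

```text
pics
side [[386.5824   0.     316.7532]
 [  0.     386.5824 196.263 ]
 [  0.       0.       1.    ]] [ 0.3087 -0.7148  0.4772] [-2.0693  0.3108 -0.2178]
top [[514.5984   0.     321.0725]
 [  0.     514.5984 186.0053]
 [  0.       0.       1.    ]] [ 0.4281 -0.0341  1.1571] [-2.1589  2.1664 -0.0925]
{'time': 0.1, 'q': array([ 1.1103,  0.0918,  1.2317, -0.    ,  1.8198, -0.0567]), 'dq': array([-0.0005, -0.0011, -0.0031, -0.0017, -0.0009,  0.0003]), 'joint_torque': array([  0.0028, -44.786 , -40.7569,   0.0701,   0.0285,  -0.0001]), 'position': array([0.2357, 0.5515, 0.2296]), 'ee_rot': array([-1.5491,  0.3172, -0.3165]), 'ft_force': array([-0.1046,  0.6848,  0.3367]), 'wrist_torque': array([-0.0456,  0.0482,  0.0161]), 'grip_width': 0.08782389041303713} 0.008
```

View pics/side0.png

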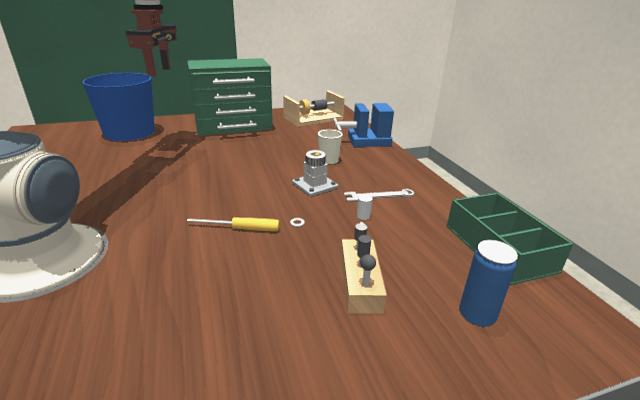

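View pics/top0.png

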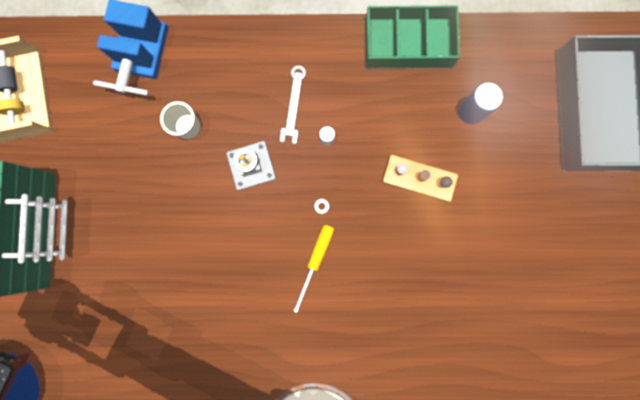

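```bash
cat > h.py <<'E'
from bench import robot
import cv2,numpy as np
from scipy.spatial.transform import Rotation as R
np.set_printoptions(precision=4,suppress=True)
def ray(s,u,v):
    d=R.from_rotvec(s["attitude"]).as_matrix()@np.linalg.inv(s["intrinsics"])@[u,v,1]
    return np.array(s["eye"]),d
def onz(s,u,v,z):
    e,d=ray(s,u,v); return e+d*(z-e[2])/d[2]
def proj(s,p):
    c=s["intrinsics"]@R.from_rotvec(s["attitude"]).as_matrix().T@(np.array(p)-s["eye"]); return c[:2]/c[2]
def crop(s,x,y,w,h,f): 
    return cv2.resize(s["color"][y:y+h,x:x+w,::-1],None,fx=f,fy=f,interpolation=cv2.INTER_CUBIC)
E
python3 - <<'E'
from h import *
t=robot.snapshot("top");s=robot.snapshot("side")
a=np.hstack([crop(t,220,135,60,60,5),crop(t,380,145,80,60,5)])
b=np.hstack([crop(s,290,140,60,60,5),crop(s,335,215,80,60,5)])
cv2.imwrite("pics/m1.png",np.vstack([a,b]))
# rough: rack colour mask
h=cv2.cvtColor(t["color"],cv2.COLOR_RGB2HSV)
m=cv2.inRange(h[140:210,370:470],(12,60,150),(30,200,255))
c=max(cv2.findContours(m,0,2)[0],key=cv2.contourArea);r=cv2.minAreaRect(c+[370,140]);print(r)
P=[onz(t,*p,.04) for p in cv2.boxPoints(r)];print(np.array(P),[np.linalg.norm(P[i]-P[i-1]) for i in range(4)])
for p in((402,169),(424,175),(446,182)):print(onz(t,*p,.096))
print("nut",onz(t,247,160,.092),"flange",[onz(t,*p,.012) for p in((227,152),(263,142),(275,179),(238,189))])
E
```

```text
((421.60943603515625, 182.78982543945312), (84.73877716064453, 56.32923889160156), 34.6241569519043)
[[ 0.5494 -0.1258  0.04  ]
 [ 0.6516 -0.1974  0.04  ]
 [ 0.5445 -0.3466  0.04  ]
 [ 0.4443 -0.2747  0.04  ]] [np.float64(0.182180232861985), np.float64(0.12474861621348154), np.float64(0.18366761462089362), np.float64(0.12332210078960094)]
[ 0.5699 -0.1863  0.096 ]
[ 0.5572 -0.2316  0.096 ]
[ 0.5424 -0.2766  0.096 ]
nut [0.591  0.1369 0.092 ] flange [array([0.6217, 0.1952, 0.012 ]), array([0.6442, 0.1139, 0.012 ]), array([0.5599, 0.0862, 0.012 ]), array([0.5377, 0.1691, 0.012 ])]
```

View pics/m1.png

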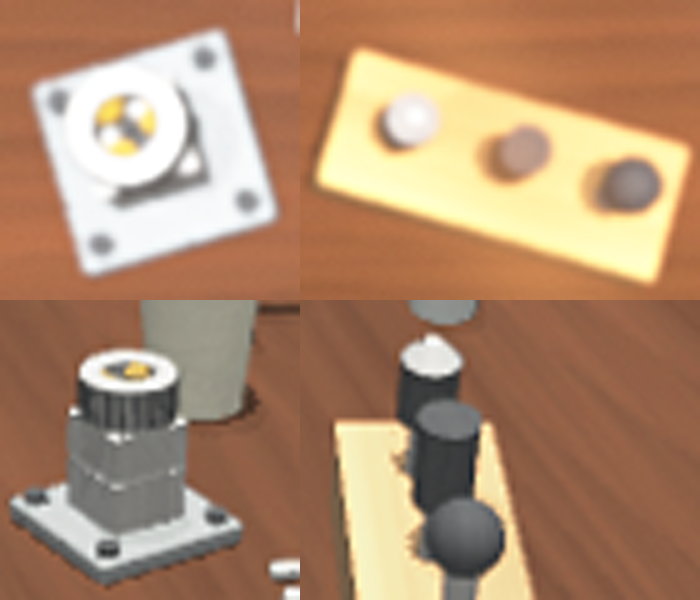

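```bash
cat >> h.py <<'E'
def tri(a,b):
    (e,d),(f,g)=a,b; A=np.array([d,-g]).T; x=np.linalg.lstsq(A,f-e,rcond=None)[0]
    p,q=e+x[0]*d,f+x[1]*g; return (p+q)/2,np.linalg.norm(p-q)
def yaw(M): return np.arctan2(M[1,2],M[0,2])   # world heading of the tool's z
def goal(p,psi=None):
    o=robot.observe();M=R.from_rotvec(o["ee_rot"]).as_matrix()
    s=M.T@(np.array(p)-o["position"])
    t=None if psi is None else -np.degrees((psi-yaw(M)+np.pi/2)%np.pi-np.pi/2)
    print("t",o["time"],"pos",o["position"],"yaw",yaw(M),"down",M[:,1],"q",o["q"],"F",o["ft_force"],"T",o["wrist_torque"],"w",o["grip_width"])
    print("shift",s,"turn",t)
E
python3 - <<'E'
from h import *
t=robot.snapshot("top");s=robot.snapshot("side")
P=np.array([onz(t,380+(u-300+.5)/5-.5,145+(v+.5)/5-.5,.04) for u,v in((357,47),(690,148),(655,284),(317,184))])[:,:2]
c=P.mean(0);ay=(P[0]+P[3]-P[1]-P[2])/2;print("rack",c,"len",np.linalg.norm(ay),np.linalg.norm((P[0]+P[1]-P[2]-P[3])/2))
ay/=np.linalg.norm(ay);ax=np.array([ay[1],-ay[0]]);psi=np.arctan2(ax[1],ax[0]);print("hole",c+.048*ay,"psi",psi)
print("head top",onz(t,401.8,168.4,.089),"tri tip",tri(ray(t,401.8,168.4),ray(s,361,222.2)))
print("nut top",onz(t,244.6,159.2,.092),"tri",tri(ray(t,244.6,159.2),ray(s,315.6,154)))
print("flange",np.mean([onz(t,220+u/5-.4,135+v/5-.4,.012) for u,v in((33,85),(222,28),(277,213),(88,275))],0))
goal([*(c+.048*ay),.2],psi)
E
```

```text
rack [ 0.5581 -0.2341] len 0.1515920079711978 0.06235624295279989
hole [ 0.5723 -0.1883] psi -0.2996635470547497
head top [ 0.5721 -0.1869  0.089 ] tri tip (array([ 0.5728, -0.1866,  0.0954]), np.float64(0.003199946076099422))
nut top [0.5927 0.1419 0.092 ] tri (array([0.5937, 0.1422, 0.0893]), np.float64(0.0010898622726244111))
flange [0.5928 0.1415 0.012 ]
t 0.3 pos [0.2357 0.5517 0.2302] yaw 1.1669414340986308 down [-0.0003 -0.0006 -1.    ] q [ 1.1103  0.0914  1.2311  0.      1.8198 -0.0567] F [-0.1452 -0.5603 -0.0039] T [0.073  0.0355 0.0031] w 0.08713114863980426
shift [ 0.6003  0.0306 -0.5481] turn 84.03027563295235
```

Call:
move_arm:
  motion:
    - [[0.6,0.03,-0.548],84]
    - [[0.6,0.03,-0.548],84]
    - [[0.6,0.03,-0.548],84]
    - [[0.6,0.03,-0.548],84]
    - [[0.6,0.03,-0.548],84]
    - [[0.6,0.03,-0.548],84]
    - [[0.6,0.03,-0.548],84]
    - [[0.6,0.03,-0.548],84]
  jaw: 100
  newtons: 30

```text
time: 1.1
position: [0.4015, 0.186, 0.216]
ee_rot: [-1.19, 1.237, -1.238]
ft_force: [0.6, 0.4, 0.0]
grip_width: 0.0875
```

```bash
python3 -c "
from h import *
goal([.572,-.187,.2],-.2997)"
```

```text
t 1.1 pos [0.4015 0.186  0.216 ] yaw -0.038787505947474904 down [ 0.0007 -0.0002 -1.    ] q [ 0.3573 -0.3385  1.6514 -0.0004  1.828   0.3959] F [0.6425 0.4486 0.0383] T [-0.0205  0.0345 -0.026 ] w 0.08751448637301044
shift [0.3661 0.0162 0.1848] turn 14.949184731441884
```

Call:
move_arm:
  motion:
    - [[0.366,0.016,0.185],15]
    - [[0.366,0.016,0.185],15]
    - [[0.366,0.016,0.185],15]
    - [[0.366,0.016,0.185],15]
    - [[0.366,0.016,0.185],15]
    - [[0.366,0.016,0.185],15]
    - [[0.366,0.016,0.185],15]
    - [[0.366,0.016,0.185],15]

```text
time: 1.9
position: [0.5676, -0.1779, 0.2006]
ee_rot: [-1.051, 1.426, -1.428]
ft_force: [1.4, 0.2, 1.2]
grip_width: 0.0879
```

```bash
python3 -c "
from h import *
goal([.572,-.187,.11],-.2997)"
```

```text
t 1.9 pos [ 0.5676 -0.1779  0.2006] yaw -0.30091071797717517 down [ 0.0011 -0.0002 -1.    ] q [-0.361   0.072   1.3039  0.0002  1.7646 -0.0601] F [1.4328 0.1759 1.1806] T [-0.0385  0.0858  0.0014] w 0.08790961494093763
shift [0.0074 0.0906 0.0068] turn -0.0693690302727554
```

Call:
move_arm:
  motion:
    - [[0.007,0.045,0.007],0]
    - [[0.007,0.09,0.007],0]
    - [[0.007,0.09,0.007],0]
    - [[0.007,0.09,0.007],0]
    - [[0.007,0.09,0.007],0]
    - [[0.007,0.09,0.007],0]
    - [[0.007,0.09,0.007],0]
    - [[0.007,0.09,0.007],0]

```text
time: 2.7
position: [0.5729, -0.1866, 0.1123]
ee_rot: [-1.05, 1.424, -1.429]
ft_force: [0.3, 0.3, -0.0]
grip_width: 0.0875
```

```bash
python3 -c "
from h import *
goal([.572,-.187,.073],-.2997)
t=robot.snapshot('top');s=robot.snapshot('side')
cv2.imwrite('pics/m2.png',np.hstack([crop(t,365,125,110,90,3.5),crop(s,310,150,110,90,3.5)]))"
```

```text
t 2.7 pos [ 0.5729 -0.1866  0.1123] yaw -0.30055557301652536 down [ 0.0034 -0.0011 -1.    ] q [-0.3715  0.1032  1.4271  0.0002  1.6077 -0.071 ] F [ 0.3431  0.2812 -0.0052] T [-0.0667  0.09   -0.0623] w 0.08749897355553171
shift [ 0.0006  0.0393 -0.0009] turn -0.049020722912181514
```

View pics/m2.png

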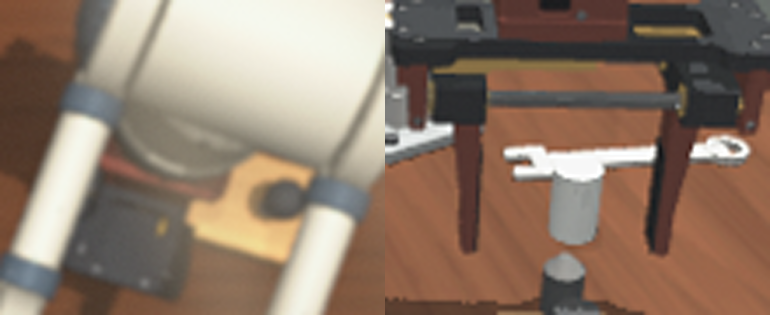

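Call:
move_arm:
  motion:
    - [[0,0.02,0],0]
    - [[0,0.039,0],0]
    - [[0,0.039,0],0]
    - [[0,0.039,0],0]
    - [[0,0.039,0],0]
    - [[0,0.039,0],0]
    - [[0,0.039,0],0]
    - [[0,0.039,0],0]

```text
time: 3.6
position: [0.5729, -0.1867, 0.0729]
ee_rot: [-1.05, 1.425, -1.429]
ft_force: [0.1, -0.6, 0.0]
grip_width: 0.0877
```

```bash
python3 -c "
from h import *
goal([.572,-.187,.073],-.2997)"
```

```text
t 3.6 pos [ 0.5729 -0.1867  0.0729] yaw -0.3007347926679431 down [ 0.0029 -0.0008 -1.    ] q [-0.3717  0.1212  1.4782  0.0003  1.5393 -0.071 ] F [ 0.1013 -0.5546  0.0154] T [-0.0378  0.1013  0.0252] w 0.08771803670373304
shift [ 0.0005 -0.0001 -0.0007] turn -0.05928925254421868
```

Call:
move_arm:
  motion:
    - [[0,0,0],0]
    - [[0,0,0],0]
    - [[0,0,0],0]
    - [[0,0,0],0]
    - [[0,0,0],0]
    - [[0,0,0],0]
    - [[0,0,0],0]
    - [[0,0,0],0]
  jaw: 0
  newtons: 30

```text
time: 4.4
position: [0.5728, -0.1867, 0.0729]
ee_rot: [-1.05, 1.425, -1.429]
ft_force: [-0.3, -0.2, -0.4]
grip_width: 0.0271
```

```bash
python3 -c "
from h import *
goal([.572,-.187,.073],-.2997)"
```

```text
t 4.4 pos [ 0.5728 -0.1867  0.0729] yaw -0.30069950594018374 down [ 0.0028 -0.0008 -1.    ] q [-0.3717  0.1212  1.4782  0.0002  1.5393 -0.071 ] F [-0.2942 -0.201  -0.3971] T [-0.05    0.0761 -0.0051] w 0.027133846926823472
shift [ 0.0005 -0.0001 -0.0007] turn -0.05726747197078249
```

Still closing; wait once more.

Call:
move_arm:
  motion:
    - [[0,0,0],0]
    - [[0,0,0],0]
    - [[0,0,0],0]
    - [[0,0,0],0]
    - [[0,0,0],0]
    - [[0,0,0],0]
    - [[0,0,0],0]
    - [[0,0,0],0]

```text
time: 5.2
position: [0.5732, -0.1869, 0.073]
ee_rot: [-1.049, 1.424, -1.429]
ft_force: [4.3, -1.9, -2.3]
grip_width: 0.0212
```

```bash
python3 -c "
from h import *
goal([.572,-.187,.213],-.2997)"
```

```text
t 5.2 pos [ 0.5732 -0.1869  0.073 ] yaw -0.3007293890806784 down [ 0.0038 -0.0012 -1.    ] q [-0.3717  0.1212  1.4779  0.0003  1.5385 -0.071 ] F [ 4.26   -1.853  -2.3163] T [-0.4193 -1.0075 -0.0082] w 0.021178484003496992
shift [ 0.0005 -0.14   -0.0006] turn -0.05897964979971776
```

Call:
move_arm:
  motion:
    - [[0,-0.01,0],0]
    - [[0,-0.025,0],0]
    - [[0,-0.045,0],0]
    - [[0,-0.07,0],0]
    - [[0,-0.1,0],0]
    - [[0,-0.125,0],0]
    - [[0,-0.14,0],0]
    - [[0,-0.14,0],0]

```text
time: 6.0
position: [0.573, -0.1868, 0.2154]
ee_rot: [-1.048, 1.421, -1.431]
ft_force: [0.4, 0.2, -1.4]
grip_width: 0.0217
```

```bash
python3 -c "
from h import *
goal([.593,.1418,.213],-.2997+.55)
s=robot.snapshot('side');cv2.imwrite('pics/m3.png',crop(s,300,110,110,160,3.5))"
```

```text
t 6.0 pos [ 0.573  -0.1868  0.2154] yaw -0.3006902040837707 down [ 0.0063 -0.0022 -1.    ] q [-0.3717  0.0894  1.2594  0.0002  1.7862 -0.071 ] F [ 0.3579  0.1629 -1.4107] T [-0.1023  0.0992 -0.0383] w 0.021690632041289824
shift [-0.3198  0.0018 -0.0782] turn -31.569413247051965
```

View pics/m3.png

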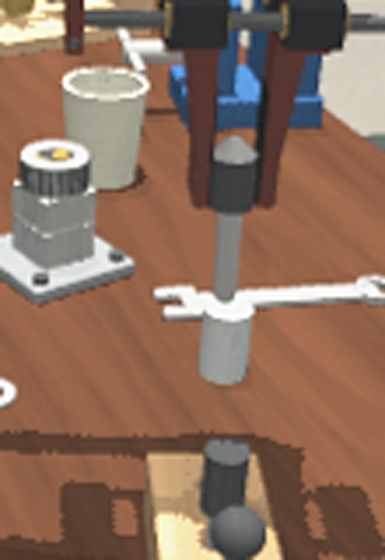

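Call:
move_arm:
  motion:
    - [[-0.04,0.002,-0.01],-8]
    - [[-0.08,0.002,-0.02],-16]
    - [[-0.12,0.002,-0.03],-24]
    - [[-0.16,0.002,-0.04],-32]
    - [[-0.2,0.002,-0.05],-40]
    - [[-0.24,0.002,-0.06],-48]
    - [[-0.28,0.002,-0.07],-56]
    - [[-0.32,0.002,-0.078],-64]

```text
time: 6.85
position: [0.5917, 0.1436, 0.2082]
ee_rot: [-1.493, 0.585, -0.586]
ft_force: [0.9, -0.2, -0.6]
grip_width: 0.0216
```

```bash
python3 -c "
from h import *
goal([.593,.1418,.19],1.25)
t=robot.snapshot('top');print('cup',onz(t,180,120,.085))"
```

```text
t 6.85 pos [0.5917 0.1436 0.2082] yaw 0.8221015192945943 down [-0.0005 -0.0021 -1.    ] q [ 0.1834  0.1126  1.2474 -0.002   1.7825 -0.6391] F [ 0.913  -0.2249 -0.6103] T [-0.0491 -0.0049 -0.0593] w 0.021648107773836724
shift [ 0.0022  0.0182 -0.0004] turn -24.51677700447983
cup [0.6789 0.2821 0.085 ]
```

Call:
move_arm:
  motion:
    - [[0.002,0.018,0],-8]
    - [[0.002,0.018,0],-16]
    - [[0.002,0.018,0],-24.5]
    - [[0.002,0.018,0],-24.5]
    - [[0.002,0.018,0],-24.5]
    - [[0.002,0.018,0],-24.5]
    - [[0.002,0.018,0],-24.5]
    - [[0.002,0.018,0],-24.5]

```text
time: 7.7
position: [0.593, 0.1483, 0.1897]
ee_rot: [-1.555, 0.244, -0.242]
ft_force: [-0.8, 0.0, -2.1]
grip_width: 0.0212
```

```bash
python3 -c "
from h import *
goal([.593,.1418,.19],1.25)
s=robot.snapshot('side');cv2.imwrite('pics/m4.png',crop(s,275,80,80,80,7))
o=robot.observe();p=o['position']
for z in(-.063,-.011,-.008):print(z,proj(s,p+[0,0,z]),(proj(s,p+[0,0,z])-[275,80]+.5)*7-.5)
for z in(.092,.066):print('nut',(proj(s,[.593,.1418,z])-[275,80]+.5)*7-.5)"
```

```text
t 7.7 pos [0.593  0.1483 0.1897] yaw 1.26072273569928 down [-0.0009  0.0021 -1.    ] q [ 0.1881  0.1172  1.275   0.0023  1.7498 -1.0722] F [-0.8149  0.0433 -2.0868] T [ 0.0061 -0.0434 -0.0126] w 0.021223267292961864
shift [ 0.002  -0.0003 -0.0062] turn 0.614367500403007
-0.063 [314.7343 139.2245] [281.1404 417.5713]
-0.011 [315.2444 119.019 ] [284.711  276.1329]
-0.008 [315.2747 117.8196] [284.923  267.7372]
nut [284.473  514.9175]
nut [282.7351 580.7906]
```

View pics/m4.png

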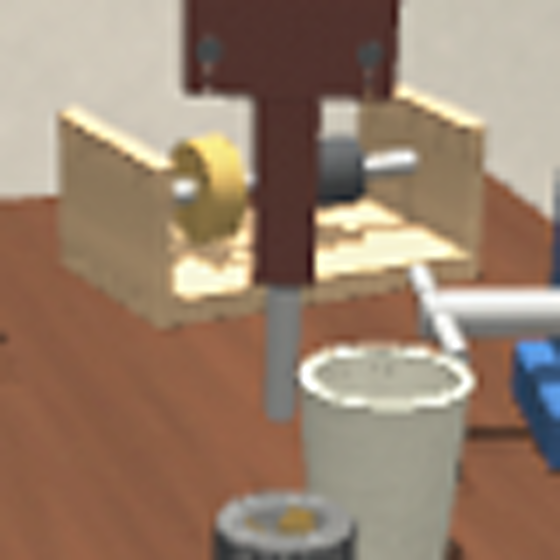

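```bash
python3 -c "
from h import *
goal([.5942,.142,.163],1.25)"
```

```text
t 7.75 pos [0.593  0.1483 0.1898] yaw 1.2610592014021669 down [-0.0009  0.0021 -1.    ] q [ 0.1882  0.1172  1.275   0.0023  1.7499 -1.0724] F [-0.1254 -0.0932 -0.9571] T [ 0.0009 -0.0313  0.0323] w 0.021481738381202257
shift [ 0.0032  0.0268 -0.0057] turn 0.633645565129324
```

Call:
move_arm:
  motion:
    - [[0.003,0.013,-0.0057],0.6]
    - [[0.0032,0.0268,-0.0057],0.6]
    - [[0.0032,0.0268,-0.0057],0.6]
    - [[0.0032,0.0268,-0.0057],0.6]
    - [[0.0032,0.0268,-0.0057],0.6]
    - [[0.0032,0.0268,-0.0057],0.6]
    - [[0.0032,0.0268,-0.0057],0.6]
    - [[0.0032,0.0268,-0.0057],0.6]

```text
time: 8.55
position: [0.5944, 0.142, 0.1633]
ee_rot: [-1.554, 0.252, -0.251]
ft_force: [-0.3, 0.1, -1.4]
grip_width: 0.0214
```

```bash
python3 -c "
from h import *
goal([.5942,.142,.163],1.25)
s=robot.snapshot('side');cv2.imwrite('pics/m5.png',crop(s,290,110,50,50,12))
o=robot.observe();p=o['position']
for z in(-.063,-.011,-.008):print(z,(proj(s,p+[0,0,z])-[290,110]+.5)*12-.5)
for z in(.092,.066):print('nut',(proj(s,[.5937,.1422,z])-[290,110]+.5)*12-.5)"
```

```text
t 8.55 pos [0.5944 0.142  0.1633] yaw 1.2506323837398352 down [-0.0003  0.0022 -1.    ] q [ 0.1776  0.1175  1.3213  0.0023  1.7027 -1.0727] F [-0.2605  0.1199 -1.4387] T [ 0.017  -0.0118 -0.0085] w 0.02137496614630722
shift [-0.0002  0.0003 -0.0001] turn 0.03623291932525645
-0.063 [314.7632 485.424 ]
-0.011 [321.1675 248.564 ]
-0.008 [321.5476 234.5077]
nut [310.6132 522.0159]
nut [307.602  634.8947]
```

View pics/m5.png

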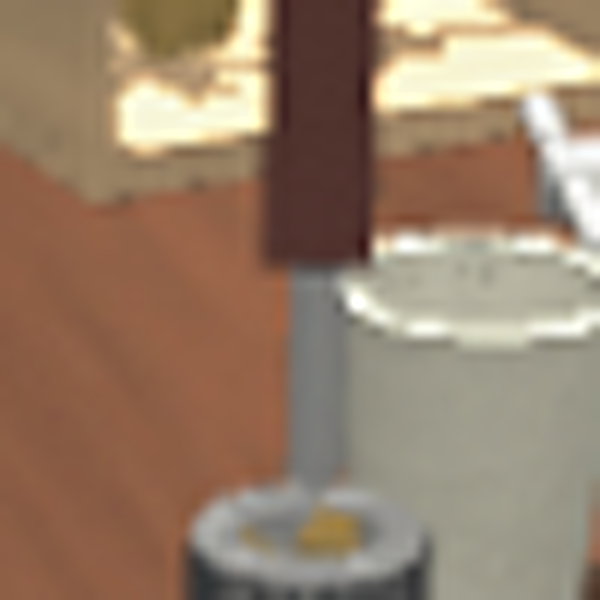

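Call:
move_arm:
  motion:
    - [[-0.0007,0,0],0]
    - [[-0.0007,0.003,0],0]
    - [[-0.0007,0.006,0],0]
    - [[-0.0007,0.009,0],0]
    - [[-0.0007,0.012,0],0]
    - [[-0.0007,0.013,0],0]
    - [[-0.0007,0.014,0],0]
    - [[-0.0007,0.015,0],0]

```text
time: 9.4
position: [0.5937, 0.1423, 0.1483]
ee_rot: [-1.554, 0.252, -0.251]
ft_force: [0.6, 0.3, 0.0]
grip_width: 0.0216
```

```bash
python3 -c "
from h import *
goal([.5937,.1422,.143],1.25)"
```

```text
t 9.4 pos [0.5937 0.1423 0.1483] yaw 1.2506623763637894 down [-0.0002  0.0022 -1.    ] q [ 0.1783  0.1181  1.3473  0.0022  1.6761 -1.0721] F [0.6343 0.2642 0.0015] T [ 0.0152 -0.0057  0.0122] w 0.02157060570433527
shift [ 0.      0.0053 -0.0001] turn 0.0379513700943551
```

Call:
move_arm:
  motion:
    - [[0,0.001,0],0]
    - [[0,0.002,0],0]
    - [[0,0.003,0],0]
    - [[0,0.004,0],0]
    - [[0,0.005,0],0]
    - [[0,0.006,0],0]
    - [[0,0.007,0],0]
    - [[0,0.008,0],0]

```text
time: 10.2
position: [0.5937, 0.1422, 0.1402]
ee_rot: [-1.554, 0.252, -0.251]
ft_force: [-1.9, -0.4, -0.4]
grip_width: 0.0213
```

```bash
python3 -c "
from h import *
goal([.5937,.1422,.130],1.25)"
```

```text
t 10.2 pos [0.5937 0.1422 0.1402] yaw 1.250547079562217 down [-0.0004  0.0021 -1.    ] q [ 0.1782  0.1196  1.3598  0.0021  1.6621 -1.0721] F [-1.9027 -0.3802 -0.4223] T [-0.2402  0.2302  0.008 ] w 0.021274438904362432
shift [ 0.      0.0102 -0.    ] turn 0.03134534997289253
```

Call:
move_arm:
  motion:
    - [[-0.0004,0.001,0],0]
    - [[-0.0004,0.0025,0],0]
    - [[-0.0004,0.004,0],0]
    - [[-0.0004,0.0055,0],0]
    - [[-0.0004,0.007,0],0]
    - [[-0.0004,0.0085,0],0]
    - [[-0.0004,0.01,0],0]
    - [[-0.0004,0.0115,0],0]

```text
time: 11.0
position: [0.5933, 0.1424, 0.1286]
ee_rot: [-1.554, 0.252, -0.251]
ft_force: [0.1, 0.4, -0.5]
grip_width: 0.0214
```

```bash
python3 -c "
from h import *
goal([.5937,.1422,.130],1.25)"
```

```text
t 11.0 pos [0.5933 0.1424 0.1286] yaw 1.2506065270048674 down [-0.0004  0.0021 -1.    ] q [ 0.1786  0.1216  1.3784  0.0021  1.6416 -1.0718] F [ 0.1461  0.4497 -0.4917] T [-0.0863  0.1204 -0.0164] w 0.021385133496136514
shift [ 0.0005 -0.0014 -0.    ] turn 0.0347514375396132
```

Call:
move_arm:
  motion:
    - [[0,0.001,0],0]
    - [[0,0.002,0],0]
    - [[0,0.003,0],0]
    - [[0,0.004,0],0]
    - [[0,0.005,0],0]
    - [[0,0.006,0],0]
    - [[0,0.007,0],0]
    - [[0,0.008,0],0]

```text
time: 11.8
position: [0.5933, 0.142, 0.1206]
ee_rot: [-1.555, 0.252, -0.251]
ft_force: [-1.2, -4.0, 1.2]
grip_width: 0.0213
```

```bash
python3 -c "
from h import *
goal([.5937,.1422,.130],1.25)"
```

```text
t 11.8 pos [0.5933 0.142  0.1206] yaw 1.2502526574788386 down [-0.0003  0.0015 -1.    ] q [ 0.1783  0.1239  1.3901  0.0015  1.6276 -1.0718] F [-1.2207 -4.0167  1.1699] T [-0.9119  0.1998  0.0353] w 0.021286499770019656
shift [ 0.0003 -0.0094  0.0003] turn 0.014476207199869114
```

Call:
move_arm:
  motion:
    - [[0,0.001,-0.0006],0]
    - [[0,0.002,-0.0006],0]
    - [[0,0.003,-0.0006],0]
    - [[0,0.0045,-0.0006],0]
    - [[0,0.006,-0.0006],0]
    - [[0,0.0075,-0.0006],0]
    - [[0,0.009,-0.0006],0]
    - [[0,0.0105,-0.0006],0]

```text
time: 12.6
position: [0.5931, 0.1416, 0.1098]
ee_rot: [-1.554, 0.252, -0.251]
ft_force: [0.1, -0.3, -0.4]
grip_width: 0.0217
```

```bash
python3 -c "
from h import *
goal([.5937,.1422,.130],1.25)"
```

```text
t 12.6 pos [0.5931 0.1416 0.1098] yaw 1.250385146043951 down [-0.0005  0.0017 -1.    ] q [ 0.1776  0.1266  1.4062  0.0018  1.6089 -1.0727] F [ 0.1248 -0.28   -0.4313] T [-0.0711  0.0165 -0.0198] w 0.021663244740805918
shift [ 0.0004 -0.0202  0.0008] turn 0.02206724281455312
```

Call:
move_arm:
  motion:
    - [[0,0.001,0],0]
    - [[0,0.002,0],0]
    - [[0,0.003,0],0]
    - [[0,0.0035,0],0]
    - [[0,0.004,0],0]
    - [[0,0.0043,0],0]
    - [[0,0.0046,0],0]
    - [[0,0.0048,0],0]

```text
time: 13.4
position: [0.5931, 0.1416, 0.105]
ee_rot: [-1.554, 0.252, -0.251]
ft_force: [0.3, -0.6, -0.5]
grip_width: 0.0215
```

```bash
python3 -c "
from h import *
goal([.5937,.1422,.130],1.25)"
```

```text
t 13.4 pos [0.5931 0.1416 0.105 ] yaw 1.2504348817250392 down [-0.0005  0.0018 -1.    ] q [ 0.1776  0.1284  1.4129  0.0018  1.6005 -1.0727] F [ 0.2611 -0.551  -0.5223] T [-0.1118 -0.0371  0.0092] w 0.02152778616148286
shift [ 0.0004 -0.025   0.0008] turn 0.024916887432117698
```

No bottom contact yet; ease on in 0.2 mm steps.

Call:
move_arm:
  motion:
    - [[0,0.0002,0],0]
    - [[0,0.0004,0],0]
    - [[0,0.0006,0],0]
    - [[0,0.0008,0],0]
    - [[0,0.001,0],0]
    - [[0,0.0012,0],0]
    - [[0,0.0012,0],0]
    - [[0,0.0012,0],0]

```text
time: 14.2
position: [0.5934, 0.1416, 0.1049]
ee_rot: [-1.554, 0.251, -0.252]
ft_force: [-1.1, -1.9, 6.0]
grip_width: 0.0211
```

```bash
python3 -c "
from h import *
goal([.5937,.1422,.130],1.25)"
```

```text
t 14.2 pos [0.5934 0.1416 0.1049] yaw 1.2503601396183828 down [ 0.0009  0.0019 -1.    ] q [ 0.1776  0.1281  1.4135  0.0017  1.5988 -1.0727] F [-1.0519 -1.8554  5.9773] T [-0.3077  0.244   0.0208] w 0.021136039284419185
shift [ 0.0001 -0.0251  0.0007] turn 0.020634480168784854
```

Call:
move_arm:
  motion:
    - [[0,0,0],0]
    - [[0,0,0],0]
    - [[0,0,0],0]
    - [[0,0,0],0]
    - [[0,0,0],0]
    - [[0,0,0],0]
    - [[0,0,0],0]
    - [[0,0,0],0]
  jaw: 80
  newtons: 50

```text
time: 15.0
position: [0.5934, 0.1416, 0.1048]
ee_rot: [-1.554, 0.251, -0.252]
ft_force: [-0.1, 0.2, 0.5]
grip_width: 0.0702
```

```bash
python3 -c "
from h import *
s=robot.snapshot('side');cv2.imwrite('pics/m6.png',crop(s,280,110,70,90,6))
goal([.5933,.1418,.080],1.25)"
```

```text
t 15.05 pos [0.5934 0.1416 0.1048] yaw 1.2503222964924847 down [ 0.0009  0.0019 -1.    ] q [ 0.1776  0.1281  1.4135  0.0017  1.5988 -1.0727] F [ 0.2377 -0.0384 -0.7142] T [ 0.0022  0.0207 -0.0276] w 0.07013828375323279
shift [-0.0002  0.0248  0.0001] turn 0.018466228771244275
```

View pics/m6.png

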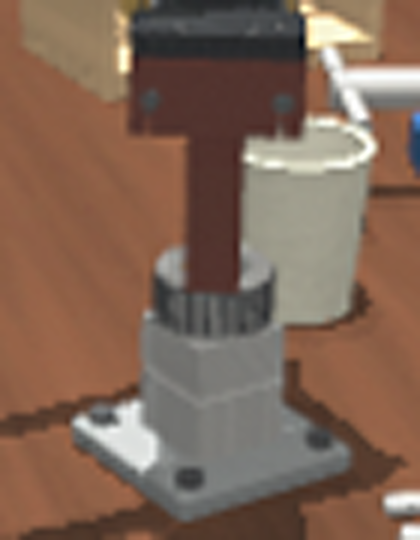

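Call:
move_arm:
  motion:
    - [[-0.0003,0.004,0],0]
    - [[-0.0003,0.008,0],0]
    - [[-0.0003,0.012,0],0]
    - [[-0.0003,0.016,0],0]
    - [[-0.0003,0.02,0],0]
    - [[-0.0003,0.024,0],0]
    - [[-0.0003,0.026,0],0]
    - [[-0.0003,0.026,0],0]

```text
time: 15.85
position: [0.5929, 0.1417, 0.0784]
ee_rot: [-1.554, 0.251, -0.251]
ft_force: [1.0, -1.0, 0.2]
grip_width: 0.07
```

Call:
move_arm:
  motion:
    - [[0,0,0],0]
    - [[0,0,0],0]
    - [[0,0,0],0]
    - [[0,0,0],0]
    - [[0,0,0],0]
    - [[0,0,0],0]
    - [[0,0,0],0]
    - [[0,0,0],0]
  jaw: 0
  newtons: 50

```text
time: 16.65
position: [0.5932, 0.1422, 0.0786]
ee_rot: [-1.554, 0.251, -0.252]
ft_force: [2.2, 4.6, -0.2]
grip_width: 0.0491
```

```bash
python3 -c "
from h import *
goal([.5933,.1418,.0785],1.25)"
```

```text
t 16.65 pos [0.5932 0.1422 0.0786] yaw 1.2505897072736407 down [ 0.001   0.0025 -1.    ] q [ 0.1782  0.1393  1.4483  0.0023  1.5526 -1.0724] F [ 2.2105  4.6433 -0.1875] T [ 0.6676 -0.3473 -0.1949] w 0.0491201343810177
shift [ 0.0002  0.0001 -0.0003] turn 0.03378773792777937
```

Call:
move_arm:
  motion:
    - [[0,0,0.0006],2]
    - [[0,0,0.0006],4]
    - [[0,0,0.0006],6]
    - [[0,0,0.0006],8]
    - [[0,0,0.0006],10]
    - [[0,0,0.0006],12]
    - [[0,0,0.0006],13]
    - [[0,0,0.0006],13]

```text
time: 17.45
position: [0.5933, 0.1425, 0.0786]
ee_rot: [-1.526, 0.428, -0.429]
ft_force: [0.7, 0.7, -0.2]
grip_width: 0.0496
```

```bash
python3 -c "
from h import *
goal([.5933,.1418,.0785],1.25)"
```

```text
t 17.45 pos [0.5933 0.1425 0.0786] yaw 1.023895182778789 down [ 0.0009  0.002  -1.    ] q [ 0.1789  0.14    1.4474  0.0018  1.5529 -0.845 ] F [ 0.738   0.7298 -0.1808] T [ 0.1516 -0.1743  0.1138] w 0.04956759397272997
shift [ 0.0003  0.0001 -0.0006] turn -12.954851754352285
```

Call:
move_arm:
  motion:
    - [[0,0,0],1]
    - [[0,0,0],2]
    - [[0,0,0],3]
    - [[0,0,0],4]
    - [[0,0,0],5]
    - [[0,0,0],6]
    - [[0,0,0],7]
    - [[0,0,0],8]

```text
time: 18.25
position: [0.5934, 0.1426, 0.0786]
ee_rot: [-1.501, 0.538, -0.538]
ft_force: [2.4, 3.5, -0.1]
grip_width: 0.0495
```

```bash
python3 -c "
from h import *
goal([.5933,.1418,.0785],1.25)"
```

```text
t 18.25 pos [0.5934 0.1426 0.0786] yaw 0.8829015732125447 down [ 0.0011  0.0021 -1.    ] q [ 0.179   0.1401  1.4474  0.0019  1.5527 -0.7039] F [ 2.4147  3.4979 -0.1239] T [ 0.4519 -0.363   0.3335] w 0.04953222335213013
shift [ 0.0004  0.0001 -0.0007] turn -21.03319052081343
```

Call:
move_arm:
  motion:
    - [[0,0,0.0003],1]
    - [[0,0,0.0003],2]
    - [[0,0,0.0003],3]
    - [[0,0,0.0003],4]
    - [[0,0,0.0003],5]
    - [[0,0,0.0003],6]
    - [[0,0,0.0003],7]
    - [[0,0,0.0003],8]

```text
time: 19.05
position: [0.5936, 0.1427, 0.0786]
ee_rot: [-1.47, 0.647, -0.647]
ft_force: [0.1, 0.8, 0.1]
grip_width: 0.0495
```

```bash
python3 -c "
from h import *
goal([.5933,.1418,.0785],1.25)"
```

```text
t 19.05 pos [0.5936 0.1427 0.0786] yaw 0.7419132349505424 down [ 0.0009  0.0019 -1.    ] q [ 0.1792  0.1407  1.4467  0.0017  1.5529 -0.5627] F [0.1323 0.7772 0.1019] T [0.0456 0.027  0.6169] w 0.049494197647957774
shift [ 0.0005  0.0001 -0.0008] turn -29.111227263788983
```

Call:
move_arm:
  motion:
    - [[0,0,0],0.3]
    - [[0,0,0],0.6]
    - [[0,0,0],0.9]
    - [[0,0,0],1.2]
    - [[0,0,0],1.4]
    - [[0,0,0],1.4]
    - [[0,0,0],1.4]
    - [[0,0,0],1.4]

```text
time: 19.85
position: [0.5936, 0.1427, 0.0786]
ee_rot: [-1.464, 0.666, -0.666]
ft_force: [0.5, 1.7, 0.2]
grip_width: 0.0496
```

```bash
python3 -c "
from h import *
goal([.5933,.1418,.0785],1.25)
T=[]
for i in range(5): robot.snapshot('top');T.append(robot.observe()['wrist_torque'][2])
print(T)"
```

```text
t 19.85 pos [0.5936 0.1427 0.0786] yaw 0.7174877868869974 down [ 0.001  0.002 -1.   ] q [ 0.1793  0.1407  1.4468  0.0018  1.5528 -0.5383] F [0.459  1.6763 0.1941] T [ 0.121  -0.1325  0.5633] w 0.04955795132878484
shift [ 0.0005  0.0001 -0.0008] turn -30.510702350546094
[np.float64(0.5755725249607783), np.float64(0.6120392416738192), np.float64(0.6056089708190759), np.float64(0.5662909727280104), np.float64(0.5733210224954098)]
```

Call:
move_arm:
  motion:
    - [[0,0,0],0]
    - [[0,0,0],0]
    - [[0,0,0],0]
    - [[0,0,0],0]
    - [[0,0,0],0.4]
    - [[0,0,0],0.8]
    - [[0,0,0],1.2]
    - [[0,0,0],1.6]

```text
time: 20.9
position: [0.5936, 0.1428, 0.0786]
ee_rot: [-1.457, 0.688, -0.688]
ft_force: [0.8, 1.1, 1.4]
grip_width: 0.0494
```

```bash
python3 -c "
from h import *
goal([.5933,.1418,.0785],1.25)
T=[]
for i in range(5): robot.snapshot('top');T.append(robot.observe()['wrist_torque'][2])
print(T)"
```

```text
t 20.9 pos [0.5936 0.1428 0.0786] yaw 0.6890344779511167 down [ 0.001  0.002 -1.   ] q [ 0.1793  0.1407  1.4468  0.0018  1.5528 -0.5098] F [0.7571 1.1477 1.4429] T [ 0.0409 -0.0839  0.6108] w 0.049353473338995216
shift [ 0.0006  0.0001 -0.0008] turn -32.14095686575393
[np.float64(0.6599619430401644), np.float64(0.6448192566860663), np.float64(0.541933399099319), np.float64(0.6399734353380248), np.float64(0.5627804956057492)]
```

Call:
move_arm:
  motion:
    - [[0,0,0],0.4]
    - [[0,0,0],0.8]
    - [[0,0,0],1.2]
    - [[0,0,0],1.4]
    - [[0,0,0],1.4]
    - [[0,0,0],1.4]
    - [[0,0,0],1.4]
    - [[0,0,0],1.4]

```text
time: 21.95
position: [0.5936, 0.1428, 0.0786]
ee_rot: [-1.45, 0.707, -0.707]
ft_force: [1.5, 1.7, 0.9]
grip_width: 0.049
```

```bash
python3 -c "
from h import *
goal([.5933,.1418,.0785],1.25)
T=[]
for i in range(8): robot.snapshot('top');T.append(robot.observe()['wrist_torque'][2])
print(np.mean(T),T)"
```

```text
t 21.95 pos [0.5936 0.1428 0.0786] yaw 0.6650822527508465 down [ 0.0011  0.0021 -1.    ] q [ 0.1793  0.1407  1.4467  0.0019  1.5527 -0.4858] F [1.5113 1.6742 0.8981] T [ 0.1505 -0.2192  0.7122] w 0.04898178883855061
shift [ 0.0006  0.0001 -0.0009] turn -33.51331827967632
0.6870902644414157 [np.float64(0.6859795167507103), np.float64(0.6507563688500795), np.float64(0.7099273656726379), np.float64(0.7007121633195997), np.float64(0.6837952720301852), np.float64(0.7222939206902615), np.float64(0.6424455652735108), np.float64(0.7008119429443409)]
```

Call:
move_arm:
  motion:
    - [[0,0,0],0]
    - [[0,0,0],0]
    - [[0,0,0],0]
    - [[0,0,0],0]
    - [[0,0,0],0]
    - [[0,0,0],0]
    - [[0,0,0],0]
    - [[0,0,0],0]
  jaw: 80

```text
time: 23.15
position: [0.5936, 0.1428, 0.0786]
ee_rot: [-1.45, 0.707, -0.707]
ft_force: [0.3, -0.2, -1.1]
grip_width: 0.0701
```

Call:
move_arm:
  motion:
    - [[0,-0.01,0],0]
    - [[0,-0.03,0],0]
    - [[0,-0.05,0],0]
    - [[0,-0.07,0],0]
    - [[0,-0.09,0],0]
    - [[0,-0.11,0],0]
    - [[0,-0.12,0],0]
    - [[0,-0.12,0],0]

```text
time: 23.95
position: [0.5942, 0.1427, 0.2011]
ee_rot: [-1.448, 0.704, -0.709]
ft_force: [-0.8, 0.2, -1.0]
grip_width: 0.0705
```

```bash
python3 -c "
from h import *
goal([.5933,.1418,.0785],1.25)
s=robot.snapshot('side');cv2.imwrite('pics/m7.png',crop(s,280,100,80,100,6))
p=np.array([.5929,.1417,0])
for z in(.094,.12,.128):print(z,(proj(s,p+[0,0,z])-[280,100]+.5)*6-.5)"
```

```text
t 23.95 pos [0.5942 0.1427 0.2011] yaw 0.6651274201516758 down [ 0.005   0.0028 -1.    ] q [ 0.1789  0.112   1.2605  0.0019  1.7637 -0.4858] F [-0.8224  0.2024 -1.0383] T [-0.0131  0.0209  0.0153] w 0.0704626640352122
shift [ 0.      0.1226 -0.0019] turn -33.51073037823723
0.094 [213.7247 316.996 ]
0.12 [215.2552 258.9097]
0.128 [215.7344 240.7247]
```

View pics/m7.png

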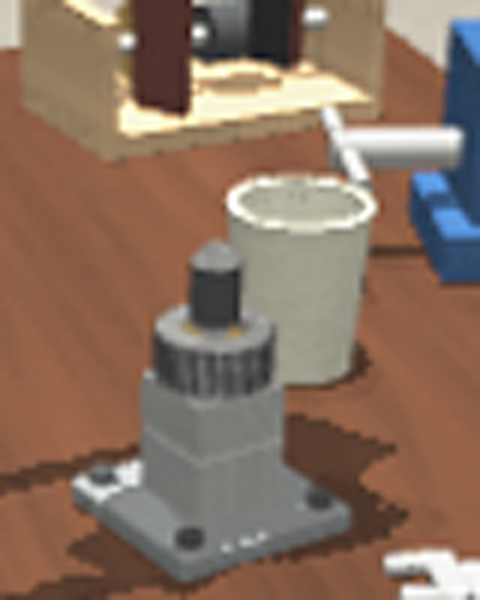

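The picture shows the countersink upright in the nut. Its cone tip is at (216,242) in the crop, against a predicted (215.7,240.7) for home.

```bash
python3 -c "
from bench import robot
print(robot.job_done())"
```

```text
the job is handed in; nothing more can be done
None
```

The countersink is in the collet with the nut hand-tight, and the job is handed in at about 24 s of the 72 s allowed. No verdict came back.

- **Seating:** I lowered it gently until it met the bottom of the bore with about 6 N, at tool height 0.105 m, which is the expected home height.
- **Tightening:** I turned the nut clockwise about 0.58 rad. The torque at the end averaged 0.69 N m, within the 0.55–0.8 N m band. I went past the first in-band reading of 0.62 N m because the settled readings after it were noisy, around 0.54–0.66 N m.
- **Last check:** With the gripper open and clear, the side picture shows the cutter upright. The cone tip is within about 0.3 px of the image position predicted for home.
- **Not checked:** The jaws' grip force on the shank was not measured directly, only inferred from the nut torque. I took no final picture of the other cutters; the paper cup, the only bystander fully in the last crop, was standing as before.

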